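# Clear the lab bench after a run: bottles, glassware and waste

## Robot

A 6-joint arm with a two-finger parallel gripper is mounted at the origin on the work surface. World frame = base frame: x ahead of the robot, y to its left, z up, the work surface at z = 0. Lengths are in m, angles in rad, forces in N, time in s.
With the tool pointing down it reaches from about 0.25 to 0.775 m from the base axis. Payload 4 kg.
Tool frame: the origin (TCP) lies midway between the tips of the shut fingers; the grasp point (between the pads) lies 19 mm behind it (robot.tcp_to_grasp is the z of the grasp point in the tool frame, in m); z points along the fingers, y is the line along which they close (so a half turn about z gives the same grasp; the last joint's range is limited). The gripper opens to 94 mm and grips with 3 to 60 N. Pads are 16 mm wide; open, the fingers measure 119 mm over their backs; the gripper's body (75 mm by 177 mm) begins 78 mm behind the grasp point.
Start: joints at [1.14, 0.087, 1.371, -0, 1.684, -0.103], TCP at [0.177, 0.521, 0.206] pointing down, gripper open.
Joint ranges: [-3.1, 3.1], [-0.76, 2.03], [0.27, 2.55], [-1.08, 4.22], [0.17, 2.65], [-2.57, 2.57]. Speed limits (rad/s): [2.79, 2.79, 3.14, 3.14, 3.14, 3.14].

## Interface

Orientations are given as [roll, pitch, yaw] about the fixed x, y, z axes, in that order (R = Rz(yaw) Ry(pitch) Rx(roll)).
In Python, from bench import robot gives the robot as it stands. The module is installed in compiled form; this text tells all that it offers.
- The arm moves only by the tool move_arm, never from a script. Its argument "motion" is one flat list of numbers, 7 for each row, row after row: the turn, a rotation vector about the tool's x, y, z in units of 45 degrees (1.0 is 45 degrees), then the shift along the tool's x, y, z in units of 100 mm (1.0 is 100 mm), then the opening, from 0 (shut) to 1 (fully open). A call has 1 to 12 rows; each row shifts and turns the commanded pose from where the row before left it, along the tool's axes as they then stand; what a row does not reach is not made up. A row lasts 1/12 s, in which the tool goes at most 41.7 mm and 7.16 degrees, less where a joint would pass 70% of its speed; a pose out of reach is approached as far as the arm can. A call with a number of a shift or a turn outside -1 to 1 is refused whole. A call with a gripper value outside its range is refused whole. The fingers move at their own pace and stop on an object; the grip force is fixed at half the most. Time passes only in rows, so rows that do not move let the fingers close. It gives the time, the measured TCP pose, the force, the opening and the grip force at its end, in the units of the state.
- robot.get_obs(): the state, without advancing time (a new reading comes with each control period).
- robot.snapshot(name): name is "scene" or "top" or "wrist"; returns the picture (420x560x3 uint8, red, green, blue); there is no depth.
- robot.get_calibration(name): a dict with "fx", "fy", "cx", "cy" (pixels), "R" (3x3) and "t" (3): a world point X has camera coordinates R X + t. Camera axes: x right, y down, z forward; pixel columns grow to the right and rows downward; lengths in m; the calibration is good to about 2 mm. The wrist camera is an equidistant fisheye: a pixel r from the principal point sees the ray r / f radians off the axis. A picture is of the moment at which its call begins: read the wrist's pose just before it. get_calibration takes no time and is no camera call; for the wrist camera it gives the pose at the moment of the call.
- robot.close_job(): hands the job in; it is judged then, once.
The state is a dict: "time": time; "joint_positions": joint angles; "qvel": joint speeds; "joint_torque": joint torques, N m; "tool_pos": TCP position; "ee_rot": TCP orientation; "wrist_force": force on the tool from outside, world axes, zero at the start; "wrist_torque": the same for the moment, N m; "width": finger opening in m; "finger_force": force on a finger pad.
Only numpy, scipy, OpenCV 4.12 (cv2) and the standard library are available. Lean on these libraries where they do the work, as an engineer would, in place of code of your own. Each camera call takes 0.05 s, during which the arm holds its last target. There are 200 camera calls.

## Task

The run is over, so clear the bench: stand the two capped reagent bottles in the steel bottle tray, one in each bay, stand the open glassware (the uncapped bottle and the beaker) on the floor of the grey wash-up basin, and put the used centrifuge tube in the white waste pail. Keep the bottles and the beaker upright, set them down gently without dropping them, and leave the tube rack and the tip box where they are.

Things in the scene. Friction and masses are not known exactly. Their poses are not given: they have to be found in the camera images.
- bottle_large: Capped 100 ml round laboratory bottle, clear glass with a blue ribbed screw cap, standing on the bench. Body 56 mm across up to 60 mm high, neck 40 mm across, cap 52 mm across from 79 to 105 mm high; mass about 0.22 kg. Take it by the cap. Origin: centre of the underside, z up the axis.
- bottle_small: Capped 50 ml round laboratory bottle, same make, smaller: clear glass with a blue ribbed screw cap, standing on the bench. Body 46 mm across up to 50 mm high, neck 31 mm across, cap 39 mm across from 68 to 90 mm high; mass about 0.13 kg. Take it by the cap. Origin: centre of the underside, z up the axis.
- bottle_open: The same 100 ml clear glass bottle but empty and without its cap, its mouth open, standing on the bench. Body 56 mm across up to 60 mm high, shoulder to 73 mm, then a straight neck 41 mm across up to the rim at 100 mm; mass about 0.12 kg. Take it by the neck. Origin: centre of the underside, z up the axis.
- beaker: Empty clear glass beaker, open, standing on the bench: a straight-sided cup 49 mm across and 70 mm high, wall 2 mm, small spout at the rim; mass about 0.06 kg. Can be taken across the outside just below its rim. Origin: centre of the underside, z up the axis.
- tube: Used 50 ml centrifuge tube of white plastic with a flat foot, closed with a blue cap, standing upright on the bench: tube 29 mm across, cap 35 mm across from 102 to 116 mm high; mass about 0.05 kg. Take it by the cap. (The five things to clear stand in a loose row along world y, in any order, 100 mm or more between centres.) Origin: centre of the foot, z up the axis.
- bottle_tray: Shallow stainless steel tray, fixed to the bench, 150 mm along its x, 220 mm along its y, walls 30 mm high and 4 mm thick, floor 4 mm thick. One 4 mm wall of the same height across the middle (at y = 0) parts it into two bays, each 142 mm by 104 mm, centred 54 mm either side of the middle along y. Origin: centre of the underside, z up.
- wash_basin: Wash-up basin of grey plastic, fixed to the bench, with a black draining grid on its floor: 170 mm along its x, 240 mm along its y (270 mm over the end handles), walls 55 mm high and 5 mm thick, flat floor 5 mm above the bench. It starts empty. Origin: centre of the underside, z up.
- waste_pail: Round open pail of white plastic, fixed to the bench: 140 mm high, 140 mm across at the rim and 120 mm at the foot, wall 3 mm, floor 4 mm thick. Origin: centre of the underside, z up.
- tube_rack: Bystander: loose low green rack of small sample tubes, 75 by 210 mm and about 44 mm high, to the left of the work. Leave it alone. Origin: centre of the underside.
- tip_box: Bystander: loose box of pipette tips, grey with a clear lid, 84 by 122 by 67 mm, to the right of the work. Leave it alone. Origin: centre of the underside.

How it is judged:
At the end, for the whole second after the job is handed in: The capped bottles stand upright (within 7 degrees) on the bottle tray's floor, one in each bay, either way round; open bottle and beaker stand upright on the wash-up basin's floor; the tube is in the pail, its foot below the rim. All at rest (under 20 mm/s) ((((x of bottle_large in the frame of bottle_tray between -0.05 and 0.05 m and y of bottle_large in the frame of bottle_tray between 0.02 and 0.09 m and z of bottle_large in the frame of bottle_tray between 0 and 0.01 m and angle between bottle_large's own z axis and vertical below 0.12 rad) and (x of bottle_small in the frame of bottle_tray between -0.055 and 0.055 m and y of bottle_small in the frame of bottle_tray between -0.09 and -0.02 m and z of bottle_small in the frame of bottle_tray between 0 and 0.01 m and angle between bottle_small's own z axis and vertical below 0.12 rad)) or ((x of bottle_large in the frame of bottle_tray between -0.05 and 0.05 m and y of bottle_large in the frame of bottle_tray between -0.09 and -0.02 m and z of bottle_large in the frame of bottle_tray between 0 and 0.01 m and angle between bottle_large's own z axis and vertical below 0.12 rad) and (x of bottle_small in the frame of bottle_tray between -0.055 and 0.055 m and y of bottle_small in the frame of bottle_tray between 0.02 and 0.09 m and z of bottle_small in the frame of bottle_tray between 0 and 0.01 m and angle between bottle_small's own z axis and vertical below 0.12 rad))) and x of bottle_open in the frame of wash_basin between -0.06 and 0.06 m and y of bottle_open in the frame of wash_basin between -0.095 and 0.095 m and z of bottle_open in the frame of wash_basin between 0 and 0.012 m and angle between each of bottle_open, beaker's own z axis and vertical below 0.12 rad and x of beaker in the frame of wash_basin between -0.065 and 0.065 m and y of beaker in the frame of wash_basin between -0.1 and 0.1 m and z of beaker in the frame of wash_basin between 0 and 0.012 m and horizontal distance between tube and waste_pail below 0.066 m and z of tube in the frame of waste_pail between 0 and 0.125 m and linear speed of each of bottle_large, bottle_small, bottle_open, beaker, tube below 0.02 m/s); the robot touches nothing.
It fails at once if a bottle or the beaker is tipped more than about 35 degrees (angle between any of bottle_large, bottle_small, bottle_open, beaker's own z axis and vertical above 0.6 rad).
It fails at once if a bottle or the beaker is dropped or thrown (let go and moving faster than 0.6 m/s, a fall of about 2 cm) ((contact force between the fingers and bottle_large below 0.1 N and linear speed of bottle_large above 0.6 m/s) or (contact force between the fingers and bottle_small below 0.1 N and linear speed of bottle_small above 0.6 m/s) or (contact force between the fingers and bottle_open below 0.1 N and linear speed of bottle_open above 0.6 m/s) or (contact force between the fingers and beaker below 0.1 N and linear speed of beaker above 0.6 m/s)).
It fails at once if the tube rack or the tip box is pushed more than 15 mm (distance of any of tube_rack, tip_box from where it was at the start of the episode above 0.015 m).
It also fails if it takes over 128 s, if anything falls off the work surface, if the arm or the gripper's body presses on something with over 40 N, if the wrist force passes 120 N, or if a joint passes its speed limit or range.

## Working session

There is one attempt and no reset: what is moved stays moved. The work goes in short steps, Python scripts to look and compute and a tool call to move; the robot and the scene stay as the last step left them, time stands still between calls to the robot, and variables do not carry over. Pictures are saved under pics/ and viewed, at most 14 in all, crops included, and the job is handed in when it is done.

Besides the shell and the picture viewer there is one more tool, called after "Call:" as name(argument=value, ...), one argument or row to a line, values as JSON. move_arm: Moves the arm, as the interface text tells. Shifts and turns lie within -1 to 1; 1 stands for 100 mm of shift or 45 degrees of turn. Its arguments: {"type":"object","properties":{"motion":{"type":"array","items":{"type":"number"}}},"required":["motion"]}

```bash
mkdir -p pics; python3 - <<'E'
from bench import robot
import cv2
for n in("top","scene"):
    cv2.imwrite(f"pics/{n}0.png",robot.snapshot(n)[:,:,::-1])
    c=robot.get_calibration(n);print(n,c["fx"],c["cx"],c["cy"],c["R"],c["t"])
o=robot.get_obs();print(o["time"],o["tool_pos"],o["ee_rot"],robot.tcp_to_grasp)
E
```

```text
top 404.4798616634911 284.7140296617739 217.63608236224638 [[-0.00281857 -0.99989716 -0.01406153]
 [-0.99164426  0.00460831 -0.12892022]
 [ 0.12897176  0.01358067 -0.99155527]] [-0.02570333  0.50062391  1.09840406]
scene 386.33672956553335 276.7873466823257 203.98255145894228 [[ 0.70099672  0.71315873 -0.0028681 ]
 [ 0.47036672 -0.46536066 -0.74979638]
 [-0.53605853  0.52425574 -0.66166243]] [-0.33006714 -0.22137723  1.53002884]
0.1 [0.17690365 0.52026379 0.20445607] [-3.13966909e+00 -1.89789038e-04  2.81373797e+00] -0.0188
```

View pics/top0.png

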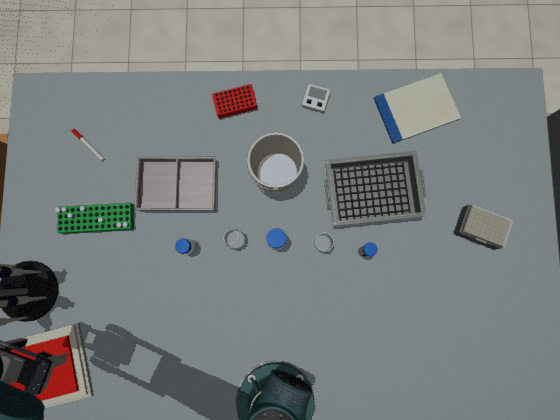

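View pics/scene0.png

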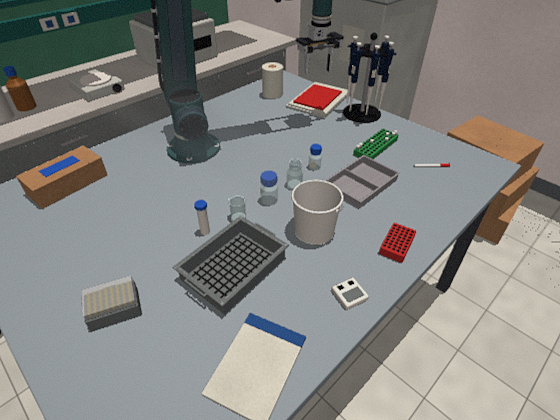

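From left to right in the top view: small bottle cap (184,246), open bottle (235,239), large cap (277,238), beaker (324,242), tube cap (370,250). The tray is centred near (176,184), the pail near (276,165) and the basin near (375,190). I'll zoom in next.

```bash
python3 - <<'E'
import cv2
a=cv2.imread("pics/top0.png")
cv2.imwrite("pics/c1.png",cv2.resize(a[225:265,165:385],(0,0),fx=3.6,fy=3.6,interpolation=cv2.INTER_CUBIC))
cv2.imwrite("pics/c2.png",cv2.resize(a[125:235,125:435],(0,0),fx=2.5,fy=2.5,interpolation=cv2.INTER_CUBIC))
E
```

```text
(no output)
```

View pics/c1.png

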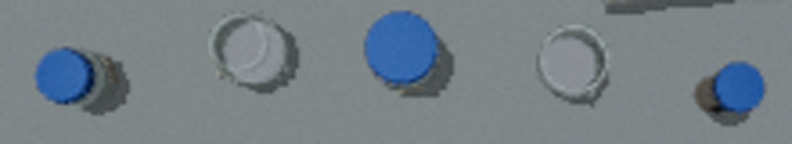

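View pics/c2.png

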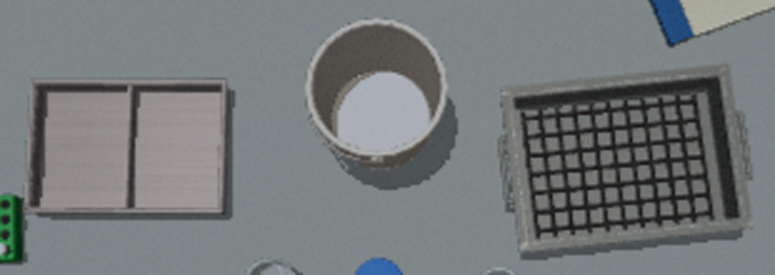

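In crop 1 (3.6x, offset 165,225) the centres are: small cap (63,75), open rim (239,45), large cap (401,47), beaker rim (572,61), tube cap (739,86). In crop 2 (2.5x, offset 125,125) the tray's outer corners are (32,80), (227,80), (228,213), (27,213). The basin's are (502,90), (728,67), (750,228), (523,257), and the pail rim spans 306–447.

```bash
cat > h.py <<'E'
from bench import robot
import numpy as np, cv2
def w(u,v,z,n="top"):
    c=robot.get_calibration(n);R=np.array(c["R"]);t=np.array(c["t"])
    d=R.T@np.array([(u-c["cx"])/c["fx"],(v-c["cy"])/c["fy"],1]);o=-R.T@t
    return o+d*(z-o[2])/d[2]
def p(X,n="scene"):
    c=robot.get_calibration(n);q=np.array(c["R"])@X+c["t"];return np.array([c["fx"]*q[0]/q[2]+c["cx"],c["fy"]*q[1]/q[2]+c["cy"]])
E
python3 - <<'E'
from h import *
np.set_printoptions(precision=4,suppress=True)
for n,u,v,z in [("small",63,75,.09),("open",239,45,.1),("large",401,47,.105),("beaker",572,61,.07),("tube",739,86,.116)]:
    X=w(u/3.6+165,v/3.6+225,z);print(n,X,np.hypot(*X[:2]),p(X))
for n,z,cs in [("tray",.03,[(32,80),(227,80),(228,213),(27,213)]),("basin",.055,[(502,90),(728,67),(750,228),(523,257)]),("pail",.14,[(306,90),(447,90),(376,19),(376,160)])]:
    P=np.array([w(u/2.5+125,v/2.5+125,z) for u,v in cs]);print(n,P[:,:2].tolist(),P.mean(0),np.linalg.norm(P-np.roll(P,-1,0),axis=1),p(P.mean(0)))
print(np.array(robot.get_calibration("wrist")["R"]),robot.get_calibration("wrist")["t"])
E
```

```text
small [0.4193 0.2414 0.09  ] 0.48380820015049697 [315.0031 146.5577]
open [0.44   0.1111 0.1   ] 0.4537914089371238 [293.9957 161.6034]
large [ 0.4377 -0.0068  0.105 ] 0.4377256698454468 [267.8105 175.1965]
beaker [ 0.4295 -0.1328  0.07  ] 0.4495659714784954 [236.3674 200.7027]
tube [ 0.4082 -0.247   0.116 ] 0.4770501144886636 [199.727  203.4766]
tray [[0.6783609319423966, 0.3938785887701961], [0.6768264514869908, 0.16932334415932992], [0.5228136636219597, 0.16523759636481944], [0.5239307431954217, 0.3927183717867597]] [0.6005 0.2803 0.03  ] [0.2246 0.1541 0.2275 0.1544] [360.8914 177.4038]
basin [[0.6560990372671203, -0.142772340043499], [0.6807285438497188, -0.394568606044272], [0.4997329508563853, -0.41039363542577645], [0.46900744023997215, -0.16265737740877678]] [ 0.5764 -0.2776  0.055 ] [0.253  0.1817 0.2496 0.1881] [230.6305 255.1717]
pail [[0.6341225979485584, 0.06669952633938382], [0.633151404289588, -0.07854692782353542], [0.7094373793543718, -0.005470325785382847], [0.5602779558690807, -0.005492900890415146]] [ 0.6342 -0.0057  0.14  ] [0.1452 0.1056 0.1492 0.1033] [315.6429 195.0281]
[[ 0.3221  0.9467 -0.0022]
 [ 0.9166 -0.3112  0.2511]
 [ 0.2371 -0.0829 -0.968 ]] [-0.549  -0.0266  0.3907]
```

The scene-view reprojections match: cap (315,147), large cap (268,175), tube (200,203). The basin is turned about 6°, and the sizes agree to about 5%. I'll turn the tool to yaw = pi and go over the small bottle first.

Call:
move_arm(
  motion=[0,0,-0.14,0,0,0,1,0,0,-0.14,0,0,0,1,0,0,-0.14,0,0,0,1,0,0,0,-0.24,-0.28,0,1,0,0,0,-0.24,-0.28,0,1,0,0,0,-0.24,-0.28,0,1,0,0,0,-0.24,-0.28,0,1,0,0,0,-0.24,-0.28,0,1,0,0,0,-0.24,-0.28,0,1,0,0,0,-0.24,-0.28,0,1,0,0,0,-0.24,-0.28,0,1,0,0,0,0,0,0,1],
)

```text
time: 1.1
tool_pos: [0.3729, 0.2925, 0.2049]
ee_rot: [-3.138, 0.001, 3.136]
wrist_force: [0.3, 0.1, -0.3]
width: 0.0941
finger_force: 0.0
```

Call:
move_arm(
  motion=[0,0,0,-0.23,-0.25,0,1,0,0,0,-0.23,-0.26,0,1,0,0,0,0,0,0,1,0,0,0,0,0,0,1],
)

```text
time: 1.43
tool_pos: [0.4159, 0.2455, 0.2048]
ee_rot: [3.142, -0.002, 3.141]
wrist_force: [-0.4, -0.1, 0.4]
width: 0.0943
finger_force: 0.0
```

```bash
python3 - <<'E'
from h import *
c=robot.get_calibration("wrist");im=robot.snapshot("wrist")[:,:,::-1].copy()
R=np.array(c["R"]);o=robot.get_obs();print(o["tool_pos"],o["ee_rot"])
for X in [(.4193,.2414,.09),(.44,.1111,.1),(.4377,-.0068,.105),(.6005,.2803,.03)]:
    q=R@np.array(X)+c["t"];th=np.arctan2(np.hypot(q[0],q[1]),q[2]);ph=np.arctan2(q[1],q[0])
    u,v=c["cx"]+c["fx"]*th*np.cos(ph),c["cy"]+c["fy"]*th*np.sin(ph);print(u,v)
    cv2.drawMarker(im,(int(round(u)),int(round(v))),(0,0,255),0,9)
cv2.imwrite("pics/w1.png",im)
E
```

```text
[0.41527975 0.24636575 0.20499105] [ 3.14123492e+00 -1.48856120e-03 -3.14049618e+00]
276.01091112254664 209.54858373271068
143.29793273304773 232.69248116508788
49.827011789314895 229.532499042999
306.90838165607073 331.53346485209784
```

View pics/w1.png

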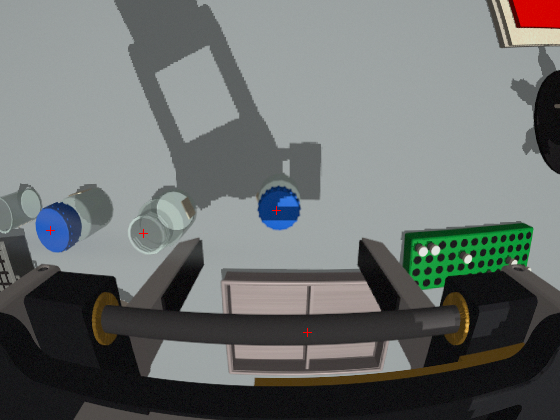

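The wrist view confirms the fixes: the markers sit on the small cap (279,208), open rim (148,233), large cap (57,228) and tray wall. Next I'll descend and grip.

Call:
move_arm(
  motion=[0,0,0,-0.03,-0.03,0.2,1,0,0,0,0,0,0.3,1,0,0,0,0,0,0.3,1,0,0,0,0,0,0.3,1,0,0,0,0,0,0.25,1,0,0,0,0,0,0.1,1,0,0,0,0,0,0,0,0,0,0,0,0,0,0,0,0,0,0,0,0,0,0,0,0,0,0,0,0,0,0,0,0,0,0,0,0,0,0,0,0,0,0],
)

```text
time: 2.48
tool_pos: [0.4195, 0.2436, 0.0619]
ee_rot: [3.14, 0.002, -3.14]
wrist_force: [-0.7, 0.8, 0.0]
width: 0.057
finger_force: 0.0
```

Still closing. I'll let it finish, then lift.

Call:
move_arm(
  motion=[0,0,0,0,0,0,0,0,0,0,0,0,0,0,0,0,0,0,0,0,0,0,0,0,0,0,0,0,0,0,0,0,0,0,0,0,0,0,0,0,0,0,0,0,0,0,0,0,0,0,0,0,0,0,-0.1,0,0,0,0,0,0,-0.15,0,0,0,0,0,0,-0.15,0,0,0,0,0,0,-0.15,0,0,0,0,0,0,-0.15,0],
)

```text
time: 3.48
tool_pos: [0.4183, 0.243, 0.1312]
ee_rot: [-3.141, -0.001, -3.14]
wrist_force: [1.2, -0.0, -2.7]
width: 0.0388
finger_force: 30.0
```

Call:
move_arm(
  motion=[0,0,0,-0.1,0.05,0,0,0,0,0,-0.2,0.1,0,0,0,0,0,-0.2,0.1,0,0,0,0,0,-0.2,0.1,0,0,0,0,0,-0.2,0.1,0,0,0,0,0,-0.2,0.1,0,0,0,0,0,-0.2,0.1,0,0,0,0,0,-0.2,0.1,0,0,0,0,0,-0.2,0.1,0,0,0,0,0,-0.12,0.06,0,0,0,0,0,0,0,0,0,0,0,0,0,0,0,0],
)

```text
time: 4.48
tool_pos: [0.6002, 0.3344, 0.1296]
ee_rot: [-3.141, -0.002, -3.14]
wrist_force: [-0.5, -0.3, -2.6]
width: 0.0382
finger_force: 30.0
```

Call:
move_arm(
  motion=[0,0,0,0,0,0.1,0,0,0,0,0,0,0.12,0,0,0,0,0,0,0.12,0,0,0,0,0,0,0.12,0,0,0,0,0,0,0.08,0,0,0,0,0,0,0.04,0,0,0,0,0,0,0.02,0,0,0,0,0,0,0.02,0,0,0,0,0,0,0,0],
)

```text
time: 5.23
tool_pos: [0.6006, 0.3347, 0.0686]
ee_rot: [3.141, 0.0, -3.14]
wrist_force: [-0.9, -0.1, -1.3]
width: 0.038
finger_force: 30.0
```

Call:
move_arm(
  motion=[0,0,0,0,0,0.01,0,0,0,0,0,0,0.01,0,0,0,0,0,0,0.01,0,0,0,0,0,0,0.01,0,0,0,0,0,0,0,0],
)

```text
time: 5.65
tool_pos: [0.6007, 0.3347, 0.0648]
ee_rot: [3.141, 0.001, -3.14]
wrist_force: [-0.7, 0.4, -1.7]
width: 0.0384
finger_force: 30.0
```

Call:
move_arm(
  motion=[0,0,0,0,0,0.01,0,0,0,0,0,0,0.01,0,0,0,0,0,0,0,0],
)

```text
time: 5.9
tool_pos: [0.601, 0.3348, 0.0647]
ee_rot: [3.141, 0.002, -3.139]
wrist_force: [-2.0, -1.6, 4.4]
width: 0.038
finger_force: 30.0
```

Contact is confirmed, so I'll release and rise.

Call:
move_arm(
  motion=[0,0,0,0,0,0,1,0,0,0,0,0,0,1,0,0,0,0,0,0,1,0,0,0,0,0,0,1,0,0,0,0,0,0,1,0,0,0,0,0,0,1,0,0,0,0,0,-0.2,1,0,0,0,0,0,-0.3,1,0,0,0,0,0,-0.3,1,0,0,0,0,0,-0.3,1,0,0,0,0,0,-0.3,1,0,0,0,0,0,0,1],
)

```text
time: 6.9
tool_pos: [0.6031, 0.3359, 0.2115]
ee_rot: [3.136, 0.013, -3.14]
wrist_force: [-0.8, -0.1, 0.8]
width: 0.0937
finger_force: 0.0
```

Call:
move_arm(
  motion=[0,0,0,0.14,-0.29,0,1,0,0,0,0.14,-0.29,0,1,0,0,0,0.14,-0.29,0,1,0,0,0,0.14,-0.29,0,1,0,0,0,0.14,-0.29,0,1,0,0,0,0.14,-0.29,0,1,0,0,0,0.14,-0.29,0,1,0,0,0,0.14,-0.29,0,1,0,0,0,0.14,-0.29,0,1,0,0,0,0.14,-0.29,0,1,0,0,0,0.14,-0.29,0,1,0,0,0,0.1,-0.2,0,1],
)

```text
time: 7.9
tool_pos: [0.4357, -0.0066, 0.2018]
ee_rot: [-3.141, -0.001, -3.141]
wrist_force: [0.4, -1.7, 0.6]
width: 0.0939
finger_force: 0.0
```

Call:
move_arm(
  motion=[0,0,0,0,0,0,1,0,0,0,0,0,0,1],
)

```text
time: 8.07
tool_pos: [0.4368, -0.0052, 0.202]
ee_rot: [3.141, 0.0, 3.141]
wrist_force: [-0.2, 0.7, 0.1]
width: 0.0941
finger_force: 0.0
```

Call:
move_arm(
  motion=[0,0,0,-0.01,-0.02,0.2,1,0,0,0,0,0,0.3,1,0,0,0,0,0,0.3,1,0,0,0,0,0,0.3,1,0,0,0,0,0,0.19,1,0,0,0,0,0,0,1,0,0,0,0,0,0,0,0,0,0,0,0,0,0,0,0,0,0,0,0,0,0,0,0,0,0,0,0,0,0,0,0,0,0,0,0,0,0,0,0,0,0],
)

```text
time: 9.07
tool_pos: [0.4388, -0.0068, 0.0744]
ee_rot: [-3.141, 0.002, -3.14]
wrist_force: [-0.2, 0.1, -0.3]
width: 0.0575
finger_force: 0.0
```

Call:
move_arm(
  motion=[0,0,0,0,0,0,0,0,0,0,0,0,0,0,0,0,0,0,0,0,0,0,0,0,0,0,0,0,0,0,0,0,0,0,0],
)

```text
time: 9.48
tool_pos: [0.4386, -0.0066, 0.0741]
ee_rot: [3.141, 0.001, -3.14]
wrist_force: [-0.1, 1.6, 4.1]
width: 0.0519
finger_force: 30.0
```

Call:
move_arm(
  motion=[0,0,0,0,0,-0.1,0,0,0,0,0,0,-0.2,0,0,0,0,0,0,-0.2,0,0,0,0,0,0,-0.25,0,0,0,0,0,0,-0.25,0,0,0,0,0,0,-0.2,0,0,0,0,0,0,-0.1,0,0,0,0,0,0,0,0],
)

```text
time: 10.15
tool_pos: [0.4392, -0.0071, 0.2058]
ee_rot: [-3.141, 0.004, -3.14]
wrist_force: [0.4, -0.4, -1.9]
width: 0.0511
finger_force: 30.0
```

Call:
move_arm(
  motion=[0,0,0,-0.05,0.11,0,0,0,0,0,-0.15,0.21,0,0,0,0,0,-0.15,0.21,0,0,0,0,0,-0.15,0.21,0,0,0,0,0,-0.15,0.21,0,0,0,0,0,-0.15,0.21,0,0,0,0,0,-0.15,0.21,0,0,0,0,0,-0.15,0.21,0,0,0,0,0,-0.15,0.21,0,0,0,0,0,-0.15,0.21,0,0,0,0,0,-0.15,0.21,0,0,0,0,0,-0.05,0.12,0,0],
)

```text
time: 11.15
tool_pos: [0.598, 0.2283, 0.1995]
ee_rot: [-3.141, -0.005, -3.138]
wrist_force: [-0.0, -0.5, -1.6]
width: 0.052
finger_force: 30.0
```

Call:
move_arm(
  motion=[0,0,0,0,0,0.1,0,0,0,0,0,0,0.2,0,0,0,0,0,0,0.2,0,0,0,0,0,0,0.2,0,0,0,0,0,0,0.2,0,0,0,0,0,0,0.15,0,0,0,0,0,0,0.1,0,0,0,0,0,0,0.05,0,0,0,0,0,0,0.03,0,0,0,0,0,0,0,0,0,0,0,0,0,0,0],
)

```text
time: 12.07
tool_pos: [0.5982, 0.2266, 0.0814]
ee_rot: [3.141, 0.002, -3.14]
wrist_force: [0.3, -0.1, -2.5]
width: 0.0514
finger_force: 30.0
```

Call:
move_arm(
  motion=[0,0,0,0,0,0.015,0,0,0,0,0,0,0.015,0,0,0,0,0,0,0.01,0,0,0,0,0,0,0.005,0,0,0,0,0,0,0,0],
)

```text
time: 12.48
tool_pos: [0.5986, 0.2269, 0.0781]
ee_rot: [3.141, 0.003, -3.139]
wrist_force: [-0.8, 0.4, 5.5]
width: 0.0514
finger_force: 30.0
```

Call:
move_arm(
  motion=[0,0,0,0,0,0,1,0,0,0,0,0,0,1,0,0,0,0,0,0,1,0,0,0,0,0,0,1,0,0,0,0,0,0,1,0,0,0,0,0,0,1,0,0,0,0,0,-0.2,1,0,0,0,0,0,-0.3,1,0,0,0,0,0,-0.3,1,0,0,0,0,0,-0.3,1,0,0,0,0,0,-0.15,1,0,0,0,0,0,0,1],
)

```text
time: 13.48
tool_pos: [0.5999, 0.2272, 0.2069]
ee_rot: [3.139, 0.01, -3.14]
wrist_force: [0.4, -0.1, 0.1]
width: 0.0942
finger_force: 0.0
```

Call:
move_arm(
  motion=[0,0,0,0.2,-0.14,0,1,0,0,0,0.2,-0.14,0,1,0,0,0,0.2,-0.14,0,1,0,0,0,0.2,-0.14,0,1,0,0,0,0.2,-0.14,0,1,0,0,0,0.2,-0.15,0,1,0,0,0,0.2,-0.15,0,1,0,0,0,0.2,-0.15,0,1,0,0,0,0,0,0,1,0,0,0,0,0,0,1],
)

```text
time: 14.32
tool_pos: [0.437, 0.1109, 0.1998]
ee_rot: [3.141, -0.001, -3.141]
wrist_force: [0.2, -0.5, -1.3]
width: 0.0941
finger_force: 0.0
```

```bash
python3 - <<'E'
from h import *
cv2.imwrite("pics/w2.png",robot.snapshot("wrist")[:,:,::-1])
c=robot.get_calibration("wrist");print(robot.get_obs()["tool_pos"])
for X in [(.44,.1111,.1),(.6,.2266,.109)]:
    q=np.array(c["R"])@np.array(X)+c["t"];th=np.arctan2(np.hypot(q[0],q[1]),q[2]);s=th/np.hypot(q[0],q[1])
    print(c["cx"]+c["fx"]*s*q[0],c["cy"]+c["fy"]*s*q[1])
E
```

```text
[0.43770998 0.11128729 0.19997688]
280.1984491407797 212.3865534569408
385.1141878264908 355.1053464984748
```

View pics/w2.png

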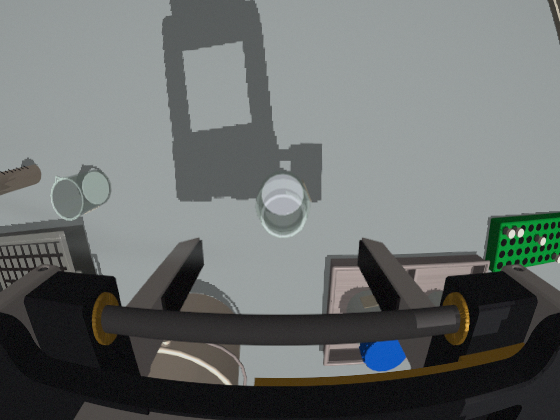

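The open rim sits at (282,211), as predicted. I'll descend so the pads meet the neck.

Call:
move_arm(
  motion=[0,0,0,-0.02,0,0.2,1,0,0,0,0,0,0.3,1,0,0,0,0,0,0.3,1,0,0,0,0,0,0.3,1,0,0,0,0,0,0.15,1,0,0,0,0,0,0,1,0,0,0,0,0,0,0,0,0,0,0,0,0,0,0,0,0,0,0,0,0,0,0,0,0,0,0,0,0,0,0,0,0,0,0,0,0,0,0,0,0,0],
)

```text
time: 15.37
tool_pos: [0.4406, 0.1114, 0.0769]
ee_rot: [3.141, 0.002, -3.14]
wrist_force: [1.2, 0.2, -0.1]
width: 0.0573
finger_force: 0.0
```

Call:
move_arm(
  motion=[0,0,0,0,0,0,0,0,0,0,0,0,0,0,0,0,0,0,0,0,0,0,0,0,0,0,0,0,0,0,0,0,0,0,0,0,0,0,0,0,0,0,0,0,0,0,0,0,0,0,0,0,0,0,0,0,0,0,0,0,0,0,0],
)

```text
time: 16.12
tool_pos: [0.4401, 0.1113, 0.0761]
ee_rot: [3.141, 0.0, -3.14]
wrist_force: [0.2, 0.1, 1.9]
width: 0.0409
finger_force: 30.0
```

Call:
move_arm(
  motion=[0,0,0,0,0,-0.1,0,0,0,0,0,0,-0.2,0,0,0,0,0,0,-0.25,0,0,0,0,0,0,-0.25,0,0,0,0,0,0,-0.25,0,0,0,0,0,0,-0.2,0,0,0,0,0,0,-0.1,0,0,0,0,0,0,0,0,0,0,0,-0.05,-0.1,0,0,0,0,0,-0.05,-0.2,0,0,0,0,0,-0.07,-0.25,0,0,0,0,0,-0.07,-0.25,0,0],
)

```text
time: 17.12
tool_pos: [0.4632, 0.03, 0.2085]
ee_rot: [-3.141, -0.004, -3.138]
wrist_force: [0.5, -0.1, -0.8]
width: 0.0409
finger_force: 30.0
```

Call:
move_arm(
  motion=[0,0,0,-0.09,-0.28,0,0,0,0,0,-0.09,-0.28,0,0,0,0,0,-0.09,-0.28,0,0,0,0,0,-0.09,-0.28,0,0,0,0,0,-0.09,-0.28,0,0,0,0,0,-0.09,-0.28,0,0,0,0,0,-0.09,-0.28,0,0,0,0,0,-0.09,-0.28,0,0,0,0,0,-0.09,-0.28,0,0,0,0,0,-0.09,-0.28,0,0,0,0,0,-0.09,-0.28,0,0,0,0,0,-0.09,-0.28,0,0],
)

```text
time: 18.12
tool_pos: [0.5717, -0.3064, 0.2076]
ee_rot: [3.139, -0.005, -3.14]
wrist_force: [-0.4, -0.0, -0.5]
width: 0.0409
finger_force: 30.0
```

Call:
move_arm(
  motion=[0,0,0,-0.08,-0.2,0,0,0,0,0,-0.02,-0.08,0,0,0,0,0,0,0,0,0,0,0,0,0,0,0,0],
)

```text
time: 18.45
tool_pos: [0.5819, -0.3322, 0.2088]
ee_rot: [3.139, -0.003, -3.14]
wrist_force: [-0.2, -0.1, -1.4]
width: 0.0408
finger_force: 30.0
```

Call:
move_arm(
  motion=[0,0,0,0,0,0.1,0,0,0,0,0,0,0.2,0,0,0,0,0,0,0.2,0,0,0,0,0,0,0.2,0,0,0,0,0,0,0.2,0,0,0,0,0,0,0.15,0,0,0,0,0,0,0.1,0,0,0,0,0,0,0.05,0,0,0,0,0,0,0.02,0,0,0,0,0,0,0,0,0,0,0,0,0,0,0],
)

```text
time: 19.37
tool_pos: [0.5835, -0.3326, 0.0903]
ee_rot: [-3.14, 0.002, -3.139]
wrist_force: [0.5, 0.1, -1.6]
width: 0.0407
finger_force: 30.0
```

Call:
move_arm(
  motion=[0,0,0,0,0,0.01,0,0,0,0,0,0,0.01,0,0,0,0,0,0,0.01,0,0,0,0,0,0,0,0],
)

```text
time: 19.7
tool_pos: [0.5829, -0.3325, 0.086]
ee_rot: [3.142, 0.0, -3.14]
wrist_force: [-0.3, 0.4, -2.2]
width: 0.0408
finger_force: 30.0
```

Call:
move_arm(
  motion=[0,0,0,0,0,0.015,0,0,0,0,0,0,0.015,0,0,0,0,0,0,0.01,0,0,0,0,0,0,0.01,0,0,0,0,0,0,0,0,0,0,0,0,0,0,0],
)

```text
time: 20.2
tool_pos: [0.5829, -0.3324, 0.0813]
ee_rot: [3.142, 0.0, -3.139]
wrist_force: [-0.0, 0.1, 0.1]
width: 0.041
finger_force: 30.0
```

Call:
move_arm(
  motion=[0,0,0,0,0,0.01,0,0,0,0,0,0,0.005,0,0,0,0,0,0,0,0],
)

```text
time: 20.45
tool_pos: [0.5833, -0.3323, 0.0812]
ee_rot: [-3.141, 0.001, -3.139]
wrist_force: [-2.5, 1.3, 4.9]
width: 0.0411
finger_force: 30.0
```

Call:
move_arm(
  motion=[0,0,0,0,0,0,1,0,0,0,0,0,0,1,0,0,0,0,0,0,1,0,0,0,0,0,0,1,0,0,0,0,0,0,1,0,0,0,0,0,0,1,0,0,0,0,0,-0.2,1,0,0,0,0,0,-0.3,1,0,0,0,0,0,-0.3,1,0,0,0,0,0,-0.3,1,0,0,0,0,0,-0.1,1,0,0,0,0,0,0,1],
)

```text
time: 21.45
tool_pos: [0.5844, -0.3335, 0.2039]
ee_rot: [-3.137, 0.007, -3.14]
wrist_force: [1.1, -0.2, -0.2]
width: 0.094
finger_force: 0.0
```

Call:
move_arm(
  motion=[0,0,0,0.15,0.2,0,1,0,0,0,0.15,0.2,0,1,0,0,0,0.15,0.2,0,1,0,0,0,0.15,0.2,0,1,0,0,0,0.15,0.2,0,1,0,0,0,0.15,0.2,0,1,0,0,0,0.16,0.2,0,1,0,0,0,0.16,0.2,0,1,0,0,0,0.16,0.2,0,1,0,0,0,0.16,0.2,0,1,0,0,0,0,0,0,1,0,0,0,0,0,0,1],
)

```text
time: 22.45
tool_pos: [0.4274, -0.1319, 0.1975]
ee_rot: [3.141, -0.002, -3.138]
wrist_force: [-0.9, -0.6, -0.3]
width: 0.0942
finger_force: 0.0
```

```bash
python3 - <<'E'
from h import *
cv2.imwrite("pics/w3.png",robot.snapshot("wrist")[:,:,::-1])
c=robot.get_calibration("wrist");print(robot.get_obs()["tool_pos"])
for X in [(.4295,-.1328,.07),(.583,-.3325,.105),(.4082,-.247,.116)]:
    q=np.array(c["R"])@np.array(X)+c["t"];th=np.arctan2(np.hypot(q[0],q[1]),q[2]);s=th/np.hypot(q[0],q[1])
    print(c["cx"]+c["fx"]*s*q[0],c["cy"]+c["fy"]*s*q[1])
E
```

```text
[ 0.42796761 -0.13260679  0.19778224]
280.13001881634125 204.39460157365107
107.70510297295749 340.5895696603999
148.32996047508368 192.86579478329085
```

View pics/w3.png

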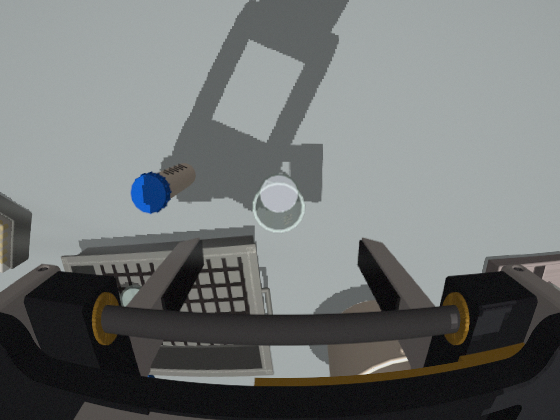

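The beaker rim is at (279,207), 2–3 mm further out in x than the estimate. The tube cap at (151,192) is as predicted. I'll descend on the beaker.

Call:
move_arm(
  motion=[0,0,0,-0.03,0,0.2,1,0,0,0,0,0,0.3,1,0,0,0,0,0,0.3,1,0,0,0,0,0,0.3,1,0,0,0,0,0,0.3,1,0,0,0,0,0,0.18,1,0,0,0,0,0,0,0,0,0,0,0,0,0,0,0,0,0,0,0,0,0,0,0,0,0,0,0,0,0,0,0,0,0,0,0,0,0,0,0,0,0,0],
)

```text
time: 23.5
tool_pos: [0.4325, -0.1332, 0.0429]
ee_rot: [-3.14, 0.003, -3.14]
wrist_force: [-0.8, -0.2, 0.3]
width: 0.0574
finger_force: 0.0
```

Call:
move_arm(
  motion=[0,0,0,0,0,0,0,0,0,0,0,0,0,0,0,0,0,0,0,0,0,0,0,0,0,0,0,0,0,0,0,0,0,0,0,0,0,0,0,0,0,0],
)

```text
time: 24.0
tool_pos: [0.432, -0.133, 0.0423]
ee_rot: [-3.141, 0.001, -3.14]
wrist_force: [-0.3, 0.0, 6.2]
width: 0.0484
finger_force: 30.0
```

Call:
move_arm(
  motion=[0,0,0,0,0,-0.1,0,0,0,0,0,0,-0.2,0,0,0,0,0,0,-0.25,0,0,0,0,0,0,-0.25,0,0,0,0,0,0,-0.25,0,0,0,0,0,0,-0.15,0,0,0,0,0,0,0,0],
)

```text
time: 24.58
tool_pos: [0.4333, -0.1335, 0.1654]
ee_rot: [-3.139, 0.007, -3.139]
wrist_force: [0.4, -1.6, -0.3]
width: 0.0481
finger_force: 30.0
```

Call:
move_arm(
  motion=[0,0,0,-0.1,-0.06,0,0,0,0,0,-0.15,-0.1,0,0,0,0,0,-0.2,-0.13,0,0,0,0,0,-0.2,-0.13,0,0,0,0,0,-0.2,-0.13,0,0,0,0,0,-0.2,-0.13,0,0,0,0,0,-0.2,-0.13,0,0,0,0,0,-0.14,-0.08,0,0,0,0,0,0,0,0,0,0,0,0,0,0,0,0],
)

```text
time: 25.42
tool_pos: [0.5698, -0.2211, 0.159]
ee_rot: [3.139, -0.004, -3.14]
wrist_force: [0.4, 0.2, -0.1]
width: 0.0483
finger_force: 30.0
```

Call:
move_arm(
  motion=[0,0,0,0,0,0.1,0,0,0,0,0,0,0.2,0,0,0,0,0,0,0.2,0,0,0,0,0,0,0.2,0,0,0,0,0,0,0.15,0,0,0,0,0,0,0.1,0,0,0,0,0,0,0.07,0,0,0,0,0,0,0.03,0,0,0,0,0,0,0.02,0,0,0,0,0,0,0,0,0,0,0,0,0,0,0],
)

```text
time: 26.33
tool_pos: [0.5712, -0.2217, 0.0556]
ee_rot: [-3.141, 0.002, -3.14]
wrist_force: [-0.2, 0.3, -0.2]
width: 0.0483
finger_force: 30.0
```

Call:
move_arm(
  motion=[0,0,0,0,0,0.01,0,0,0,0,0,0,0.01,0,0,0,0,0,0,0.01,0,0,0,0,0,0,0,0],
)

```text
time: 26.67
tool_pos: [0.5706, -0.2214, 0.0514]
ee_rot: [3.141, -0.0, -3.14]
wrist_force: [-0.7, 0.2, -0.0]
width: 0.0483
finger_force: 30.0
```

Call:
move_arm(
  motion=[0,0,0,0,0,0.015,0,0,0,0,0,0,0.015,0,0,0,0,0,0,0.015,0,0,0,0,0,0,0.01,0,0,0,0,0,0,0,0],
)

```text
time: 27.08
tool_pos: [0.5708, -0.2215, 0.0474]
ee_rot: [-3.141, 0.001, -3.139]
wrist_force: [-1.6, 0.8, 4.3]
width: 0.0484
finger_force: 30.0
```

Contact. I'll open only part way, to 66 mm, to stay clear of the basin's end wall, and then rise.

Call:
move_arm(
  motion=[0,0,0,0,0,0,0.7,0,0,0,0,0,0,0.7,0,0,0,0,0,0,0.7,0,0,0,0,0,0,0.7,0,0,0,0,0,0,0.7,0,0,0,0,0,0,0.7,0,0,0,0,0,-0.2,0.7,0,0,0,0,0,-0.3,0.7,0,0,0,0,0,-0.35,0.7,0,0,0,0,0,-0.35,0.7,0,0,0,0,0,-0.35,0.7,0,0,0,0,0,0,0.7],
)

```text
time: 28.08
tool_pos: [0.5739, -0.2231, 0.2108]
ee_rot: [-3.134, 0.014, -3.139]
wrist_force: [0.2, 0.8, 1.1]
width: 0.0658
finger_force: 0.0
```

Call:
move_arm(
  motion=[0,0,0,0.2,-0.03,0,0.8,0,0,0,0.2,-0.03,0,0.8,0,0,0,0.2,-0.03,0,0.8,0,0,0,0.2,-0.03,0,0.8,0,0,0,0.2,-0.03,0,0.8,0,0,0,0.2,-0.03,0,0.8,0,0,0,0.2,-0.03,0,0.8,0,0,0,0.22,-0.04,0,0.8,0,0,0,0,0,0,0.8,0,0,0,0,0,0,0.8],
)

```text
time: 28.92
tool_pos: [0.4084, -0.2469, 0.2009]
ee_rot: [-3.142, 0.001, -3.141]
wrist_force: [-0.3, 0.4, -0.4]
width: 0.0752
finger_force: 0.0
```

Call:
move_arm(
  motion=[0,0,0,0,0,0.2,0.8,0,0,0,0,0,0.3,0.8,0,0,0,0,0,0.3,0.8,0,0,0,0,0,0.2,0.8,0,0,0,0,0,0.1,0.8,0,0,0,0,0,0,0,0,0,0,0,0,0,0,0,0,0,0,0,0,0,0,0,0,0,0,0,0,0,0,0,0,0,0,0,0,0,0,0,0,0,0,0,0,0,0,0,0,0],
)

```text
time: 29.92
tool_pos: [0.4091, -0.2471, 0.0919]
ee_rot: [-3.141, 0.002, -3.14]
wrist_force: [-0.1, -0.1, 1.8]
width: 0.034
finger_force: 30.0
```

Call:
move_arm(
  motion=[0,0,0,0,0,0,0,0,0,0,0,0,0,0,0,0,0,0,0,0,0,0,0,0,0,0,0,0,0,0,0,0,0,0,0,0,0,0,0,0,0,0,0,0,0,0,0,0,0],
)

```text
time: 30.5
tool_pos: [0.4092, -0.2471, 0.0918]
ee_rot: [-3.141, 0.001, -3.14]
wrist_force: [-0.2, -0.4, 4.9]
width: 0.034
finger_force: 30.0
```

Call:
move_arm(
  motion=[0,0,0,0,0,-0.1,0,0,0,0,0,0,-0.25,0,0,0,0,0,0,-0.35,0,0,0,0,0,0,-0.35,0,0,0,0,0,0,-0.35,0,0,0,0,0,0,-0.3,0,0,0,0,0,0,-0.15,0,0,0,0,0,0,0,0],
)

```text
time: 31.17
tool_pos: [0.4098, -0.2477, 0.2806]
ee_rot: [-3.137, 0.006, -3.14]
wrist_force: [-0.4, -0.3, -0.3]
width: 0.0344
finger_force: 30.0
```

Call:
move_arm(
  motion=[0,0,0,-0.1,0.1,0,0,0,0,0,-0.2,0.2,0,0,0,0,0,-0.2,0.22,0,0,0,0,0,-0.2,0.22,0,0,0,0,0,-0.2,0.22,0,0,0,0,0,-0.2,0.22,0,0,0,0,0,-0.2,0.22,0,0,0,0,0,-0.2,0.22,0,0,0,0,0,-0.2,0.22,0,0,0,0,0,-0.2,0.22,0,0,0,0,0,-0.2,0.22,0,0,0,0,0,-0.15,0.13,0,0],
)

```text
time: 32.17
tool_pos: [0.6335, -0.0027, 0.2727]
ee_rot: [3.14, -0.005, -3.137]
wrist_force: [0.8, 0.8, -0.6]
width: 0.0341
finger_force: 30.0
```

Call:
move_arm(
  motion=[0,0,0,0,0,0,0,0,0,0,0,0,0,0],
)

```text
time: 32.33
tool_pos: [0.6327, -0.0047, 0.2728]
ee_rot: [3.141, -0.006, -3.138]
wrist_force: [-0.9, -0.4, -0.6]
width: 0.0341
finger_force: 30.0
```

Call:
move_arm(
  motion=[0,0,0,0,0,0.1,0,0,0,0,0,0,0.2,0,0,0,0,0,0,0.25,0,0,0,0,0,0,0.25,0,0,0,0,0,0,0.25,0,0,0,0,0,0,0.2,0,0,0,0,0,0,0.15,0,0,0,0,0,0,0.1,0,0,0,0,0,0,0.05,0,0,0,0,0,0,0,0,0,0,0,0,0,0,0],
)

```text
time: 33.25
tool_pos: [0.6333, -0.0058, 0.1217]
ee_rot: [-3.141, 0.001, -3.14]
wrist_force: [0.5, -1.1, 0.1]
width: 0.0342
finger_force: 30.0
```

```bash
python3 - <<'E'
from h import *
cv2.imwrite("pics/s2.png",cv2.resize(robot.snapshot("scene")[110:330,150:450,::-1],(0,0),fx=2.6,fy=2.6,interpolation=cv2.INTER_CUBIC))
E
```

```text
(no output)
```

View pics/s2.png

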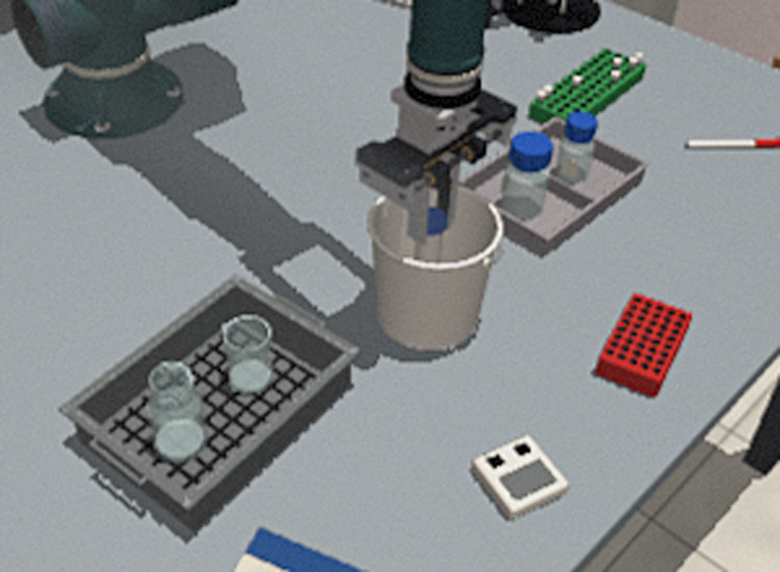

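Both capped bottles stand in their own bays (530,180 and 578,150), the open bottle and beaker stand in the basin (175,410 and 247,350), and the tube is held inside the pail (433,220). I'll release it and rise.

Call:
move_arm(
  motion=[0,0,0,0,0,0.1,0,0,0,0,0,0,0.06,0,0,0,0,0,0,0,0,0,0,0,0,0,0,0.6,0,0,0,0,0,0,0.6,0,0,0,0,0,0,0.6,0,0,0,0,0,0,0.6,0,0,0,0,0,0,0.6,0,0,0,0,0,0,0.6,0,0,0,0,0,-0.1,0.6,0,0,0,0,0,-0.2,0.6,0,0,0,0,0,-0.3,0.6],
)

```text
time: 34.3
tool_pos: [0.6313, -0.0052, 0.1627]
ee_rot: [3.141, -0.007, -3.14]
wrist_force: [0.5, 0.4, -0.3]
width: 0.0565
finger_force: 0.0
```

Call:
move_arm(
  motion=[0,0,0,0,0,-0.3,0.6,0,0,0,0,0,-0.3,0.6,0,0,0,0,0,-0.3,0.6,0,0,0,0,0,-0.3,0.6,0,0,0,0.3,0,0,0.6,0,0,0,0.3,0,0,0.6,0,0,0,0.3,0,0,0.6,0,0,0,0.3,0,0,0.6,0,0,0,0.3,0,0,0.6,0,0,0,0.3,0,0,0.6,0,0,0,0,0,0,0.6,0,0,0,0,0,0,0.6],
)

```text
time: 35.3
tool_pos: [0.4525, -0.0057, 0.2867]
ee_rot: [-3.141, 0.004, -3.14]
wrist_force: [1.6, 1.2, 0.9]
width: 0.0569
finger_force: 0.0
```

```bash
python3 - <<'E'
from h import *
cv2.imwrite("pics/t2.png",cv2.resize(robot.snapshot("top")[125:265,45:435,::-1],(0,0),fx=2,fy=2,interpolation=cv2.INTER_CUBIC))
E
```

```text
(no output)
```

View pics/t2.png

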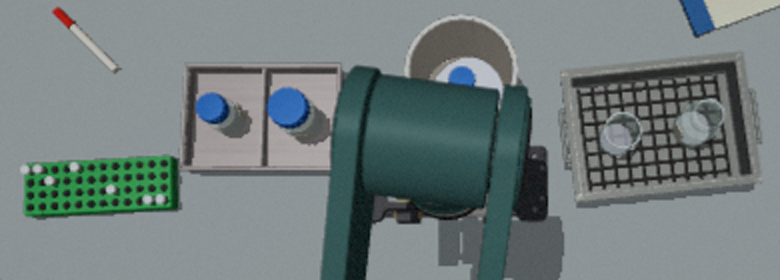

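The tube stands in the pail (462,78), both capped bottles are in their bays, and the glassware is upright in the basin.

```bash
python3 -c "
from bench import robot
print(robot.close_job())"
```

```text
the job is handed in; nothing more can be done
None
```

The bench is cleared and handed in at about 35 s: the last pictures show each capped bottle in its own tray bay, the open bottle and beaker upright in the basin and the tube in the pail. I never touched the tube rack or tip box, and handing in returned no verdict.

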